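# Start the amber filter head on the photometer's quick thread

### The arm

A 6-joint arm with a two-finger parallel gripper is mounted at the origin on the work surface. World frame = base frame: x ahead of the robot, y to its left, z up, the work surface at z = 0. Lengths are in m, angles in rad, forces in N, time in s.
With the tool pointing down it reaches from about 0.35 to 0.775 m from the base axis. Payload 5.5 kg.
Tool frame: the origin (TCP) lies midway between the tips of the shut fingers; the grasp point (between the pads) lies 19 mm behind it; z points along the fingers, x is the direction in which the jaws open and shut, and the axes are right-handed (so a half turn about z gives the same grasp; the last joint's range is limited). The gripper opens to 85 mm and grips with 20 to 120 N. Pads are 22 mm wide; open, the fingers measure 114 mm over their backs; the gripper's body (76 mm by 85 mm) begins 54 mm behind the grasp point. The pads swing forward as they close: fully open they stand 13 mm farther back than shut.
Start: joints at [-0.14, 0.313, 0.046, 1.304, 0, 1.431], TCP at [0.575, -0, 0.231] pointing down, gripper open.
Joint ranges: [-2.76, 2.76], [-0.86, 1.69], [-1.03, 1.26], [-2.2, 2.34], [-1.47, 1.5], [-3.14, 3.14]. Speed limits (rad/s): [2.57, 2.57, 3.14, 3.14, 3.14, 3.14].

### API

Orientations are given as a unit quaternion [w, x, y, z].
In Python, from workcell import env gives the robot as it stands.
- The arm moves only by the tool servo_tool, never from a script. Its argument "targets" is a list of rows, each an object with "xyz": the shift along the tool's x, y, z in m, a list of three; "twist": the turn, a rotation vector about the tool's x, y, z in rad, a list of three; "jaw": the opening, from 0 (shut) to 1 (fully open). A call has 1 to 12 rows; each row is the pose to reach, as a shift and turn from the pose commanded when the call began, along the tool's axes at that moment; what a row does not reach only later rows make up. A row lasts 1/12 s, in which the tool goes at most 41.7 mm and 7.16 degrees, less where a joint would pass 70% of its speed; a pose out of reach is approached as far as the arm can. A call with a gripper value outside its range is refused whole. The fingers move at their own pace and stop on an object; "squeeze" is the grip in N (left out, the last holds). Time passes only in rows, so rows that repeat a pose let the fingers close. It gives the time, the measured TCP pose, the force and the opening at its end, in the units of the state.
- env.get_state(): the state, without advancing time (a new reading comes with each control period).
- env.read_camera(name): name is "scene" or "side" or "wrist"; returns a dict with "color" (384x512x3 uint8, red, green, blue), "depth" (384x512 float32, m along the optical axis (not along the pixel's ray), 0 where there is no reading), "fx", "fy", "cx", "cy" (pixels), "k1" (the pictures are not rectified: a ray, as slopes to the right and down, at radius r is drawn at 1 + k1 r^2 times it, then the intrinsics apply), "eye" and "attitude" of the camera in the world. Camera axes: x right, y down, z forward; pixel columns grow to the right and rows downward; lengths in m; the calibration is good to about 2 mm. A picture is of the moment at which its call begins.
- env.hand_in(): hands the job in, once; it reports no verdict.
The state is a dict: "clock": time; "joint_pos": joint angles; "qvel": joint speeds; "tau": joint torques, N m; "tcp_pos": TCP position; "orientation": TCP orientation; "wrist_force": force on the tool from outside, world axes, zero at the start; "ft_torque": the same for the moment, N m; "finger_gap": finger opening in m.
Only numpy, scipy, OpenCV 4.12 (cv2) and the standard library are available. Lean on these libraries where they do the work, as an engineer would, in place of code of your own. Each camera call takes 0.05 s, during which the arm holds its last target. There are 200 camera calls.

### The job

Fit the filter head with the amber window to the round black collar with steel ledges inside on top of the blue and white photometer. Stand it centred and upright on the collar with its white pointer on the clockwise side of the white dot, about where the red dot is, then turn it backward (counterclockwise seen from above) until the pointer meets the white dot and the head drops a step into the collar, and from there turn it forward (clockwise) until the pointer reaches the red dot, and let go. Leave the green and blue heads in their rack.

Things in the scene. Friction and masses are not known exactly. Their poses are not given: they have to be found in the camera images.
- amber_head: Black filter head, round amber window on top, amber band; 76 mm tall, 0.1-0.21 kg. Origin: underside centre; z up, x to its white pointer (on flange and top). Grip block at 33-75 mm height, 36 mm across faces looking +-y (grip at 58), 42 mm along x; flange dia 68 at 28-33 mm; spigot dia 30 below, with two lugs at its bottom, 6 mm tall, 12 wide, reaching 26 mm from the axis at +-x.
- green_head: Same head with green window and band; not wanted. The three heads stand upright in any order in the holes, 110 mm apart, of a white rack 90 x 320 x 30 mm, each flange resting on the rack's top, underside 2 mm above the table.
- blue_head: Same head with blue window and band; not wanted. Stands in the rack like the others.
- white_dot (a point): White dot on the top face of the rigid black collar (dia 96 mm, 105 mm high). Its x points out from the collar's axis, 41 mm off along -x; z up. Red dot: 75 deg clockwise. Lugs stand on two 6 mm ledges (mouth dia 39); within 12 deg of the dot they pass down (4 mm side play; lower a held head) to a floor 16 mm below the top. With underside 12-16 mm down it turns clockwise to a stop at the red dot.

How it is judged:
On the way, in this order (a step that is already met when the one before it is completed fails the run):
1. the amber head stands centred and upright on the collar, not yet in it, its pointer 35 to 110 degrees clockwise of the white dot (x of amber_head in the frame of white_dot between -0.051 and -0.031 m and y of amber_head in the frame of white_dot between -0.01 and 0.01 m and angle between amber_head's own z axis and vertical below 0.175 rad and z of amber_head in the frame of white_dot between -0.004 and 0.004 m and x of white_dot in the frame of amber_head between -0.014 and 0.034 m and y of white_dot in the frame of amber_head above 0.015 m), for 0.2 s.
2. turned back to the white dot (within about 30 degrees), it has dropped at least 8 mm into the collar (x of amber_head in the frame of white_dot between -0.051 and -0.031 m and y of amber_head in the frame of white_dot between -0.01 and 0.01 m and angle between amber_head's own z axis and vertical below 0.175 rad and z of amber_head in the frame of white_dot below -0.008 m and x of white_dot in the frame of amber_head above 0.034 m), for 0.1 s.
3. turned forward, still down in the collar, to the red dot (within about 20 degrees) (x of amber_head in the frame of white_dot between -0.051 and -0.031 m and y of amber_head in the frame of white_dot between -0.01 and 0.01 m and angle between amber_head's own z axis and vertical below 0.175 rad and z of amber_head in the frame of white_dot below -0.008 m and x of white_dot in the frame of amber_head between -0.012 and 0.0235 m and y of white_dot in the frame of amber_head above 0.028 m), for 0.2 s.
At the end, for the whole second after the job is handed in: The amber head is in the collar, its underside at least 8 mm below the collar's top, centred within 10 mm, upright within 10 degrees, its pointer at the red dot within about 20 degrees, at rest (all of step 3 and linear speed of amber_head below 0.02 m/s and angular speed of amber_head below 0.2 rad/s); the robot touches nothing.
It fails at once if the green head is moved more than 15 mm (distance of green_head from where it was at the start of the episode above 0.015 m).
It fails at once if the blue head is moved more than 15 mm (distance of blue_head from where it was at the start of the episode above 0.015 m).
It also fails if it takes over 48 s, if anything falls off the work surface, if the arm or the gripper's body presses on something with over 40 N, if the wrist force passes 120 N, or if a joint passes its speed limit or range.

## Working session

There is one attempt and no reset: what is moved stays moved. The work goes in short steps, Python scripts to look and compute and a tool call to move; the robot and the scene stay as the last step left them, time stands still between calls to the robot, and variables do not carry over. Pictures are saved under pics/ and viewed, about 8 in all and at most 12, crops included, and the job is handed in when it is done.

Besides the shell and the picture viewer there is one more tool, called after "Request:" as a command line: name --argument value ..., lists and objects as JSON in quotes. servo_tool: Moves the arm, as the interface text tells. Its arguments: {"type":"object","properties":{"targets":{"type":"array","items":{"type":"object","properties":{"xyz":{"type":"array","items":{"type":"number"}},"twist":{"type":"array","items":{"type":"number"}},"jaw":{"type":"number"}}}},"squeeze":{"type":"number"}},"required":["targets"]}

```bash
mkdir -p pics; ls
cat > h.py <<'E'
import numpy as np, cv2
from workcell import env
from scipy.spatial.transform import Rotation as R
def rot(q): return R.from_quat([q[1],q[2],q[3],q[0]])
def cam(n,save=None):
    c=env.read_camera(n)
    if save: cv2.imwrite(save,c["color"][:,:,::-1])
    return c
def ray(c,u,v):
    xd,yd=(u-c["cx"])/c["fx"],(v-c["cy"])/c["fy"]
    x,y=xd,yd
    for _ in range(20):
        s=1+c["k1"]*(x*x+y*y); x,y=xd/s,yd/s
    return np.array([x,y,1.0])
def A(c):
    a=np.array(c["attitude"]); return a if a.shape==(3,3) else rot(a).as_matrix()
def plane(c,u,v,z):
    d=A(c)@ray(c,u,v); e=np.array(c["eye"]); return e+d*(z-e[2])/d[2]
def pt(c,u,v):
    return np.array(c["eye"])+A(c)@ray(c,u,v)*c["depth"][int(round(v)),int(round(u))]
E
python3 - <<'E'
from h import *
a=cam("scene");b=cam("side")
for c in(a,b): print(c["eye"],c["attitude"],c["fx"],c["k1"])
im=np.hstack([a["color"],b["color"]])[:,:,::-1]
cv2.imwrite("pics/1.png",np.vstack([a["color"],b["color"]])[:,:,::-1] if 0 else a["color"][:,:,::-1]); cv2.imwrite("pics/2.png",b["color"][:,:,::-1])
print(env.get_state())
E
```

```text
pics
[1.31974822 0.26988935 0.91205446] [-0.22483749  0.56706978  0.7306734  -0.30658825] 473.759809251149 -0.03400255749975216
[0.45809216 0.80141623 0.87214318] [ 0.02050475 -0.05999925  0.9267023  -0.37040854] 494.16727227985945 -0.1547515582361653
{'clock': 0.1, 'joint_pos': array([-1.39601511e-01,  3.13934080e-01,  4.50580784e-02,  1.30362069e+00,
       -7.70680830e-06,  1.43117346e+00]), 'qvel': array([ 0.00054736, -0.00024968,  0.00177624, -0.00061696,  0.00101658,
       -0.0011733 ]), 'tau': array([ 3.58776997e-03, -4.81727242e+01,  2.99244744e+01,  1.27543980e-02,
       -1.12281841e-04,  1.60051752e-05]), 'tcp_pos': array([5.74518633e-01, 5.48059802e-05, 2.30478953e-01]), 'orientation': array([-1.14494480e-04,  9.99999639e-01,  1.06837214e-05, -8.42444829e-04]), 'wrist_force': array([ 0.29035259, -0.93744946,  0.68626962]), 'ft_torque': array([ 0.02318266,  0.06384571, -0.01528601]), 'finger_gap': 0.08539033718566973}
```

View pics/1.png

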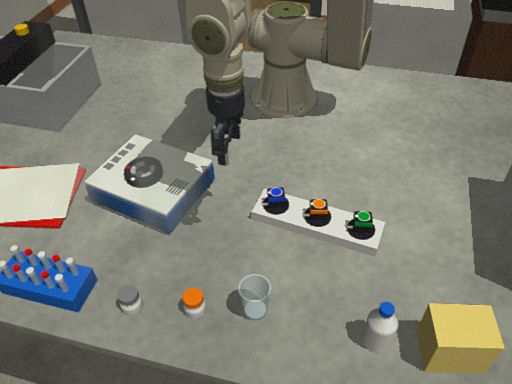

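View pics/2.png

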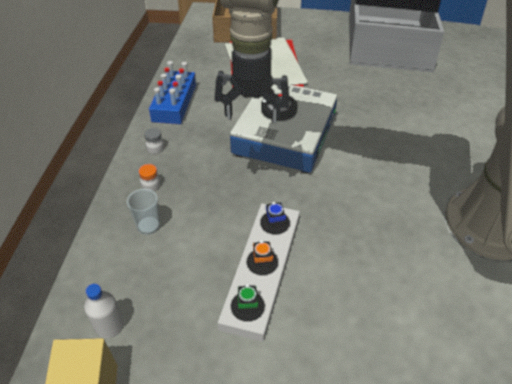

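The scene view shows the amber head in the middle of the rack at about (318,206), and at (262,249) in the side view. The photometer collar is at about (143,172), with a red mark near (128,170). Next I'll measure both.

```bash
python3 - <<'E'
from h import *
for n,box,cb in (("scene",(300,190,340,230),(115,145,175,200)),("side",(240,230,290,280),(255,85,305,125))):
    c=cam(n); im=c["color"]; hsv=cv2.cvtColor(im,cv2.COLOR_RGB2HSV)
    m=cv2.inRange(hsv,(5,150,120),(25,255,255)); x0,y0,x1,y1=box
    k=np.zeros_like(m);k[y0:y1,x0:x1]=m[y0:y1,x0:x1]
    n_,l,s,ce=cv2.connectedComponentsWithStats(k)
    for i in range(1,n_):
        if s[i,4]>8: print(n,"amber",ce[i],s[i,4],plane(c,*ce[i],.078),pt(c,*ce[i]))
    x0,y0,x1,y1=cb
    k=(im.max(2)<60).astype(np.uint8)*0+(im.max(2)<75).astype(np.uint8)
    k2=np.zeros_like(k);k2[y0:y1,x0:x1]=k[y0:y1,x0:x1]
    n_,l,s,ce=cv2.connectedComponentsWithStats(k2)
    i=1+np.argmax(s[1:,4]);print("collar",ce[i],s[i],plane(c,*ce[i],.105),pt(c,*ce[i]))
    crops=[cv2.resize(im[b[1]-5:b[3]+5,b[0]-5:b[2]+5,::-1],(390,390),interpolation=cv2.INTER_CUBIC) for b in(box,cb)]
    cv2.imwrite(f"pics/3{n}.png",np.hstack(crops))
E
python3 -c "
import cv2,numpy as np
a=[cv2.resize(cv2.imread(f'pics/3{n}.png'),(600,300)) for n in('scene','side')];cv2.imwrite('pics/3.png',np.vstack(a))"
```

```text
scene amber [318.60606061 203.22727273] 66 [0.52534983 0.19994194 0.078     ] [0.526748   0.20006505 0.07946797]
scene amber [318.98571429 211.42857143] 70 [0.55164392 0.20526121 0.078     ] [0.54593463 0.20478083 0.07180051]
collar [130.34848485 177.75757576] [124 168  15  19 132] [ 0.57620177 -0.26716706  0.105     ] [ 0.57770182 -0.26608359  0.10662818]
side amber [262.32978723 247.84042553] 94 [0.52571764 0.19787771 0.078     ] [0.52535857 0.20108231 0.08221666]
side amber [263.07228916 258.8313253 ] 83 [0.52088067 0.22480139 0.078     ] [0.52132048 0.2207624  0.0724373 ]
collar [276.56057269 102.13215859] [255  85  43  36 908] [ 0.54544381 -0.26090016  0.105     ] [0.52321099 0.00948159 0.30025399]
```

View pics/3.png

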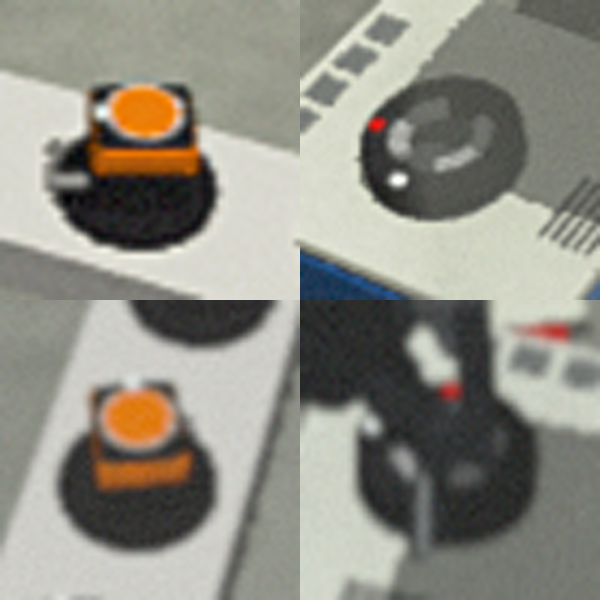

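Run:
```python
from h import *
c=cam("scene"); 
f=lambda u,v:(110+(u-300)*70/300-.4,140+v*65/300-.4)
w=plane(c,*f(398,180),.105);r=plane(c,*f(377,124),.105)
print(w,r,np.linalg.norm(w-r))
m=(w+r)/2; d=(r-w)[:2]; L=np.linalg.norm(d); nrm=np.array([d[1],-d[0]])/L  # right of w->r (cw about centre)
ctr=m[:2]+nrm*41*.001*np.cos(np.radians(37.5)); print("ctr",ctr,"white ang",np.degrees(np.arctan2(*(w[:2]-ctr)[::-1])),"red",np.degrees(np.arctan2(*(r[:2]-ctr)[::-1])))
# pointer of amber: top pointer
g=lambda u,v:(295+u*50/300-.4,185+v*50/300-.4)
p=plane(c,*g(102,113),.078); q=plane(c,*g(70,180),.035);print(p,q)
k=np.array([.5255,.199]);print(np.degrees(np.arctan2(*(p[:2]-k)[::-1])),np.degrees(np.arctan2(*(q[:2]-k)[::-1])))
```

```text
[ 0.57775287 -0.26063274  0.105     ] [ 0.53919606 -0.29261671  0.105     ] 0.05009593052740438
ctr [ 0.53770714 -0.25158963] white ang -12.725067860827306 red -87.92159168027557
[0.53004601 0.18365437 0.078     ] [0.53010382 0.17307389 0.035     ]
-73.49853363697626 -79.93067526662873
```

Request:
servo_tool --targets '[{"xyz":[-0.02,-0.08,0],"twist":[0,0,-0.1],"jaw":1},{"xyz":[-0.049,-0.199,0],"twist":[0,0,-0.2],"jaw":1},{"xyz":[-0.049,-0.199,0],"twist":[0,0,-0.2],"jaw":1},{"xyz":[-0.049,-0.199,0],"twist":[0,0,-0.2],"jaw":1},{"xyz":[-0.049,-0.199,0],"twist":[0,0,-0.2],"jaw":1},{"xyz":[-0.049,-0.199,0],"twist":[0,0,-0.2],"jaw":1},{"xyz":[-0.049,-0.199,0],"twist":[0,0,-0.2],"jaw":1},{"xyz":[-0.049,-0.199,0],"twist":[0,0,-0.2],"jaw":1},{"xyz":[-0.049,-0.199,0],"twist":[0,0,-0.2],"jaw":1}]'

```text
clock: 1.0
tcp_pos: [0.5264, 0.198, 0.2312]
orientation: [0.0, 0.995, 0.099, -0.0]
wrist_force: [-0.2, -0.5, 0.2]
finger_gap: 0.0852
```

Run:
```python
from h import *
c=cam("wrist","pics/4.png"); s=env.get_state();print(s["clock"],s["tcp_pos"],s["joint_pos"],c["eye"])
c=cam("scene"); cv2.imwrite("pics/4s.png",c["color"][:,:,::-1])
np.save("c.npy",{k:v for k,v in c.items()},allow_pickle=True)
```

```text
1.05 [0.52649252 0.19769627 0.23124207] [ 2.16620283e-01  2.88595530e-01  1.20619202e-02  1.29428877e+00
 -2.76859696e-04  1.58937632e+00] [0.51124204 0.27696051 0.37453895]
```

View pics/4.png

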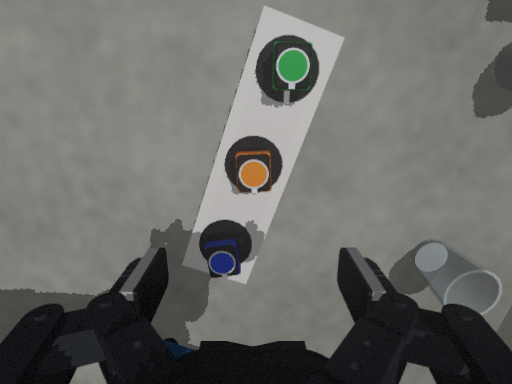

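The wrist view shows the amber window at about (254,173) and its pointer tip at (255,190). The jaw axis is horizontal in the picture and looks square to the head already.

Run:
```python
from h import *
c=cam("wrist"); hsv=cv2.cvtColor(c["color"],cv2.COLOR_RGB2HSV)
m=cv2.inRange(hsv,(5,150,110),(25,255,255))
n,l,s,ce=cv2.connectedComponentsWithStats(m)
for i in range(1,n):
    if s[i,4]>15: print(ce[i],s[i],plane(c,*ce[i],.078))
w=cv2.inRange(hsv,(0,0,190),(180,50,255)); 
sub=w[165:205,235:275]; n,l,s,ce=cv2.connectedComponentsWithStats(sub)
for i in range(1,n): print("w",ce[i]+[235,165],s[i])
k=plane(c,254,173,.078);p=plane(c,255,190,.078);print(k,p,np.degrees(np.arctan2(*(p-k)[1::-1])))
cv2.imwrite("pics/5.png",cv2.resize(c["color"][130:210,210:300,::-1],None,fx=7,fy=7,interpolation=cv2.INTER_CUBIC))
```

```text
[252.7254902  152.57843137] [236 151  34   8 102] [0.52256968 0.22319584 0.078     ]
[253.12210526 173.42315789] [241 162  25  24 475] [0.52725294 0.20199951 0.078     ]
w [253.54545455 190.09090909] [17 24  4  3 11]
[0.5280524  0.20261922 0.078     ] [0.53273943 0.18478165 0.078     ] -75.27767690557053
```

View pics/5.png

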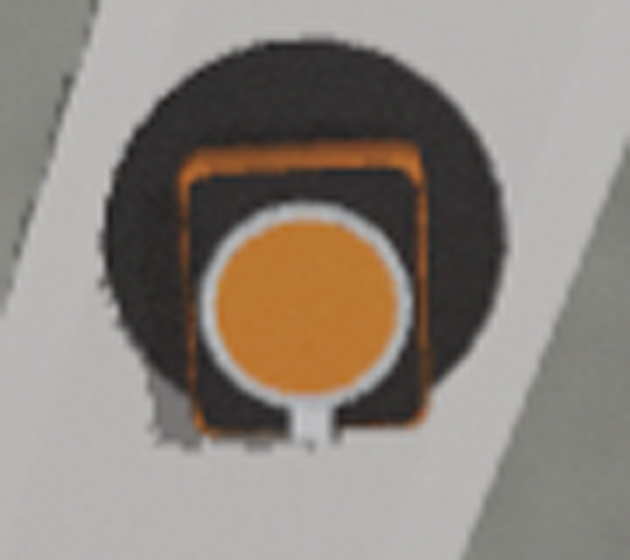

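Request:
servo_tool --targets '[{"xyz":[0.0005,-0.0025,0.04],"twist":[0,0,-0.045],"jaw":1},{"xyz":[0.0005,-0.0025,0.08],"twist":[0,0,-0.045],"jaw":1},{"xyz":[0.0005,-0.0025,0.12],"twist":[0,0,-0.045],"jaw":1},{"xyz":[0.0005,-0.0025,0.15],"twist":[0,0,-0.045],"jaw":1},{"xyz":[0.0005,-0.0025,0.175],"twist":[0,0,-0.045],"jaw":1},{"xyz":[0.0005,-0.0025,0.19],"twist":[0,0,-0.045],"jaw":1},{"xyz":[0.0005,-0.0025,0.19],"twist":[0,0,-0.045],"jaw":1},{"xyz":[0.0005,-0.0025,0.19],"twist":[0,0,-0.045],"jaw":1}]'

```text
clock: 1.82
tcp_pos: [0.5257, 0.2005, 0.0407]
orientation: [0.0, 0.993, 0.121, -0.001]
wrist_force: [0.4, 1.0, -0.1]
finger_gap: 0.0855
```

Request:
servo_tool --targets '[{"xyz":[0,0,0],"jaw":0},{"xyz":[0,0,0],"jaw":0},{"xyz":[0,0,0],"jaw":0},{"xyz":[0,0,0],"jaw":0},{"xyz":[0,0,0],"jaw":0},{"xyz":[0,0,0],"jaw":0},{"xyz":[0,0,0],"jaw":0},{"xyz":[0,0,0],"jaw":0}]' --squeeze 50

```text
schema error: expected keys xyz, twist, jaw
```

Request:
servo_tool --targets '[{"xyz":[0,0,0],"twist":[0,0,0],"jaw":0},{"xyz":[0,0,0],"twist":[0,0,0],"jaw":0},{"xyz":[0,0,0],"twist":[0,0,0],"jaw":0},{"xyz":[0,0,0],"twist":[0,0,0],"jaw":0},{"xyz":[0,0,0],"twist":[0,0,0],"jaw":0},{"xyz":[0,0,0],"twist":[0,0,0],"jaw":0},{"xyz":[0,0,0],"twist":[0,0,0],"jaw":0},{"xyz":[0,0,0],"twist":[0,0,0],"jaw":0}]' --squeeze 50

```text
clock: 2.48
tcp_pos: [0.527, 0.2018, 0.0427]
orientation: [-0.0, 0.993, 0.122, 0.001]
wrist_force: [0.6, -0.8, 6.2]
finger_gap: 0.0354
```

Request:
servo_tool --targets '[{"xyz":[0,0,-0.03],"twist":[0,0,0],"jaw":0},{"xyz":[0,0,-0.07],"twist":[0,0,0],"jaw":0},{"xyz":[0,0,-0.11],"twist":[0,0,0],"jaw":0},{"xyz":[0,0,-0.15],"twist":[0,0,0],"jaw":0},{"xyz":[-0.009,0.04,-0.17],"twist":[0,0,0.05],"jaw":0},{"xyz":[-0.018,0.08,-0.17],"twist":[0,0,0.1],"jaw":0},{"xyz":[-0.027,0.12,-0.17],"twist":[0,0,0.15],"jaw":0},{"xyz":[-0.036,0.16,-0.17],"twist":[0,0,0.21],"jaw":0},{"xyz":[-0.045,0.2,-0.17],"twist":[0,0,0.21],"jaw":0},{"xyz":[-0.054,0.24,-0.17],"twist":[0,0,0.21],"jaw":0},{"xyz":[-0.063,0.28,-0.17],"twist":[0,0,0.21],"jaw":0},{"xyz":[-0.072,0.32,-0.17],"twist":[0,0,0.21],"jaw":0}]'

```text
clock: 3.48
tcp_pos: [0.5333, -0.1282, 0.2114]
orientation: [-0.0, 1.0, 0.018, 0.0]
wrist_force: [0.1, 0.2, -1.0]
finger_gap: 0.0355
```

Request:
servo_tool --targets '[{"xyz":[-0.002,0.04,0],"twist":[0,0,0],"jaw":0},{"xyz":[-0.004,0.08,0],"twist":[0,0,0],"jaw":0},{"xyz":[-0.005,0.1,0],"twist":[0,0,0],"jaw":0},{"xyz":[-0.005,0.1,0],"twist":[0,0,0],"jaw":0},{"xyz":[-0.005,0.1,0],"twist":[0,0,0],"jaw":0},{"xyz":[-0.005,0.1,0],"twist":[0,0,0],"jaw":0}]'

```text
clock: 3.98
tcp_pos: [0.5319, -0.2258, 0.211]
orientation: [-0.0, 1.0, 0.018, -0.0]
wrist_force: [0.2, 0.4, -1.6]
finger_gap: 0.0356
```

Run:
```python
from h import *
s=env.get_state();print(s["clock"],s["tcp_pos"],s["orientation"],s["finger_gap"])
c=cam("wrist","pics/w6.png"); a=cam("scene"); b=cam("side")
np.save("w6.npy",c,allow_pickle=True);np.save("a6.npy",a,allow_pickle=True)
f=lambda x,y0,y1,x0,x1:cv2.resize(x["color"][y0:y1,x0:x1,::-1],(400,400),interpolation=cv2.INTER_CUBIC)
cv2.imwrite("pics/6.png",np.hstack([f(a,90,220,80,210),cv2.resize(c["color"][:,:,::-1],(400,400))]))
cv2.imwrite("pics/b6.png",b["color"][:,:,::-1])
```

```text
3.9833 [ 0.53194049 -0.22580056  0.21104736] [-4.80334322e-04  9.99846665e-01  1.75016060e-02 -3.31177274e-04] 0.035573153235997086
```

View pics/6.png

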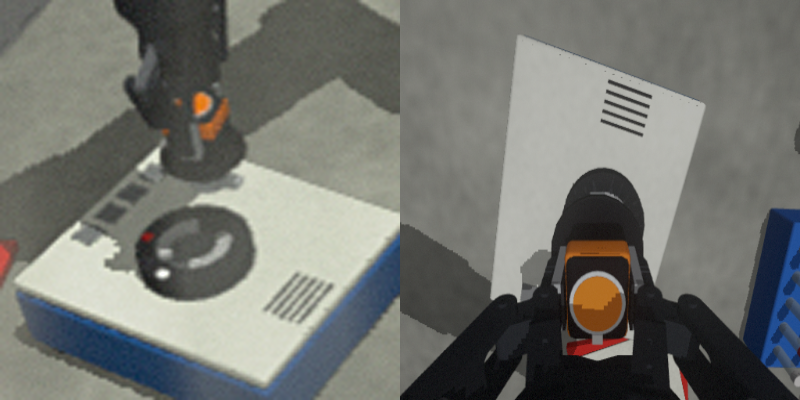

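The head is held upright. The collar in the scene view is unobstructed. I'll measure the window's offset from the TCP with the wrist camera, and the collar's outline again.

Run:
```python
from h import *
c=np.load("w6.npy",allow_pickle=True).item()
hsv=cv2.cvtColor(c["color"],cv2.COLOR_RGB2HSV)
m=cv2.inRange(hsv,(5,150,60),(25,255,255))
cs,_=cv2.findContours(m,cv2.RETR_EXTERNAL,cv2.CHAIN_APPROX_NONE)
for k in cs:
    if len(k)>30:
        (u,v),ax,an=cv2.fitEllipse(k); p=plane(c,u,v,.248);print((u,v),ax,p,pt(c,u,v))
h=plane(c,254,327,.248);print("ptr",h)
# collar dots in scene
a=np.load("a6.npy",allow_pickle=True).item(); hs=cv2.cvtColor(a["color"],cv2.COLOR_RGB2HSV)[140:205,110:180]
im=a["color"][140:205,110:180]
for nm,mm in(("white",cv2.inRange(hs,(0,0,150),(180,60,255))),("red",cv2.inRange(hs,(0,140,90),(8,255,255))|cv2.inRange(hs,(172,140,90),(180,255,255)))):
    n,l,s,ce=cv2.connectedComponentsWithStats(mm)
    for i in range(1,n):
        if 3<s[i,4]<40: print(nm,ce[i]+[110,140],s[i,4],plane(a,*(ce[i]+[110,140]),.105))
```

```text
(213.93038940429688, 317.3487243652344) (2.2699151039123535, 9.58276653289795) [ 0.51609682 -0.23845368  0.248     ] [ 0.51514722 -0.24490528  0.24061131]
(252.37245178222656, 291.4546813964844) (51.498565673828125, 61.188106536865234) [ 0.5325161  -0.22434814  0.248     ] [ 0.53255529 -0.22547826  0.24647424]
(252.05007934570312, 257.1613464355469) (57.71502685546875, 85.40625) [ 0.53179772 -0.2078288   0.248     ] [ 0.53183602 -0.20901254  0.24597838]
ptr [ 0.53390646 -0.24306509  0.248     ]
white [127.92592593 142.25925926] 27 [ 0.4490993 -0.334961   0.105    ]
white [133.  171.5] 6 [ 0.55340071 -0.27065709  0.105     ]
white [132.44444444 178.33333333] 9 [ 0.57687693 -0.26110725  0.105     ]
red [127.28571429 166.42857143] 7 [ 0.53923287 -0.29339034  0.105     ]
```

Request:
servo_tool --targets '[{"xyz":[0.004,0.027,0],"twist":[0,0,0],"jaw":0},{"xyz":[0.004,0.027,0.02],"twist":[0,0,0],"jaw":0},{"xyz":[0.004,0.027,0.04],"twist":[0,0,0],"jaw":0},{"xyz":[0.004,0.027,0.056],"twist":[0,0,0],"jaw":0},{"xyz":[0.004,0.027,0.056],"twist":[0,0,0],"jaw":0},{"xyz":[0.004,0.027,0.056],"twist":[0,0,0],"jaw":0}]'

```text
clock: 4.63
tcp_pos: [0.5368, -0.2518, 0.1548]
orientation: [-0.001, 1.0, 0.018, -0.001]
wrist_force: [0.4, -0.1, -1.0]
finger_gap: 0.0352
```

Run:
```python
from h import *
s=env.get_state();print(s["clock"],s["tcp_pos"],s["orientation"],s["wrist_force"])
c=cam("wrist"); a=cam("scene"); b=cam("side")
np.save("w7.npy",c,allow_pickle=True)
f=lambda x,y0,y1,x0,x1:cv2.resize(x["color"][y0:y1,x0:x1,::-1],(400,400),interpolation=cv2.INTER_CUBIC)
g=f(c,180,384,154,358)
cv2.imwrite("pics/7.png",np.hstack([f(a,110,210,95,195),g]))
hsv=cv2.cvtColor(c["color"],cv2.COLOR_RGB2HSV)
m=cv2.inRange(hsv,(5,150,60),(25,255,255))
for k in cv2.findContours(m,cv2.RETR_EXTERNAL,cv2.CHAIN_APPROX_NONE)[0]:
    if len(k)>100:
        (u,v),ax,an=cv2.fitEllipse(k); print((u,v),plane(c,u,v,.191),pt(c,u,v))
```

```text
4.6333 [ 0.5368003  -0.25184589  0.15479684] [-6.65523516e-04  9.99832109e-01  1.82903856e-02 -8.78615010e-04] [ 0.40756715 -0.05025731 -0.95658998]
(252.31674194335938, 291.4444885253906) [ 0.53742928 -0.25101449  0.191     ] [ 0.53743021 -0.25104143  0.1909636 ]
(251.9962615966797, 256.9953918457031) [ 0.53667933 -0.23430307  0.191     ] [ 0.53669971 -0.23494377  0.18990376]
```

View pics/7.png

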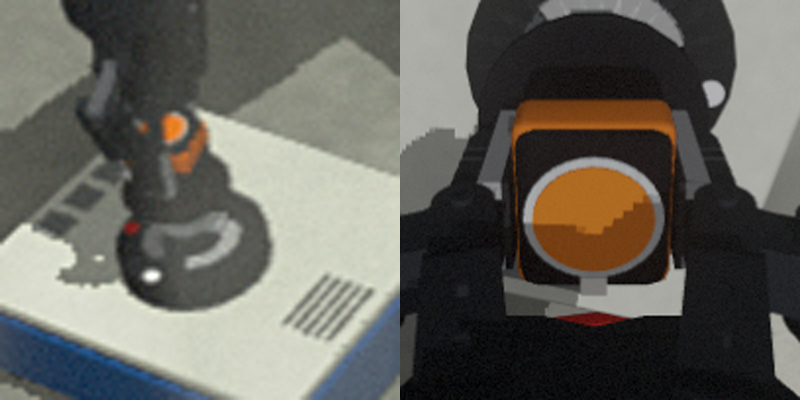

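The wrist crop shows the collar's edges on both sides of the head, at crop columns 467 and 735, and the white dot at (713,95). That gives me a check on centring.

Run:
```python
from h import *
c=np.load("w7.npy",allow_pickle=True).item()
hs=cv2.cvtColor(c["color"],cv2.COLOR_RGB2HSV); m=cv2.inRange(hs[215:245,300:330],(0,0,150),(180,60,255))
print(m[0:30:3,::3])
w=plane(c,154+313*.51,180+95*.51,.105); print(w, "ctr along white ang -12.7:",w[:2]-.041*np.array([np.cos(np.radians(12.7)),-np.sin(np.radians(12.7))]))
for v in(40,60,80):
    print(plane(c,154+(467-400)*.51,180+v*.51,.105),plane(c,154+(735-400)*.51,180+v*.51,.105))
```

```text
[[  0   0   0   0   0   0   0   0   0 255]
 [  0   0   0   0   0   0   0   0   0 255]
 [  0   0   0   0   0   0   0   0 255 255]
 [  0   0   0 255 255 255   0   0 255 255]
 [  0   0   0   0 255 255 255   0 255 255]
 [  0   0   0   0 255 255 255   0 255 255]
 [  0   0   0   0 255   0   0 255 255 255]
 [  0   0   0   0   0   0   0 255 255 255]
 [  0   0   0   0   0   0 255 255 255 255]
 [  0   0   0   0   0   0 255 255 255 255]]
[ 0.58148639 -0.25981063  0.105     ] ctr along white ang -12.7: [ 0.54148948 -0.25079693]
[ 0.49241351 -0.24186457  0.105     ] [ 0.58711236 -0.23830131  0.105     ]
[ 0.49218518 -0.24946905  0.105     ] [ 0.58796757 -0.24585988  0.105     ]
[ 0.49194985 -0.25725053  0.105     ] [ 0.58884457 -0.25359414  0.105     ]
```

Request:
servo_tool --targets '[{"xyz":[0.002,0,0],"twist":[0,0,0],"jaw":0},{"xyz":[0.002,0,0.004],"twist":[0,0,0],"jaw":0},{"xyz":[0.002,0,0.007],"twist":[0,0,0],"jaw":0},{"xyz":[0.002,0,0.008],"twist":[0,0,0],"jaw":0},{"xyz":[0.002,0,0.008],"twist":[0,0,0],"jaw":0}]'

```text
clock: 5.2
tcp_pos: [0.5389, -0.2531, 0.1468]
orientation: [-0.0, 1.0, 0.017, -0.0]
wrist_force: [-0.3, 0.6, -0.9]
finger_gap: 0.0351
```

Request:
servo_tool --targets '[{"xyz":[0,0,0.001],"twist":[0,0,0],"jaw":0},{"xyz":[0,0,0.0015],"twist":[0,0,0],"jaw":0},{"xyz":[0,0,0.0015],"twist":[0,0,0],"jaw":0}]'

```text
clock: 5.45
tcp_pos: [0.5392, -0.2533, 0.1458]
orientation: [-0.0, 1.0, 0.017, 0.0]
wrist_force: [-0.5, -0.5, -1.0]
finger_gap: 0.0355
```

Not touching yet, so I'll lower in small steps.

Request:
servo_tool --targets '[{"xyz":[0,0,0.001],"twist":[0,0,0],"jaw":0},{"xyz":[0,0,0.0015],"twist":[0,0,0],"jaw":0},{"xyz":[0,0,0.0015],"twist":[0,0,0],"jaw":0}]'

```text
clock: 5.7
tcp_pos: [0.5393, -0.2533, 0.1456]
orientation: [0.0, 1.0, 0.017, 0.0]
wrist_force: [-1.9, 1.6, 6.2]
finger_gap: 0.0353
```

Run:
```python
from h import *
s=env.get_state();print(s["clock"],s["tcp_pos"],s["wrist_force"],s["joint_pos"])
c=cam("wrist")
hsv=cv2.cvtColor(c["color"],cv2.COLOR_RGB2HSV)
m=cv2.inRange(hsv,(5,150,60),(25,255,255))
for k in cv2.findContours(m,cv2.RETR_EXTERNAL,cv2.CHAIN_APPROX_NONE)[0]:
    if len(k)>100:
        (u,v),ax,an=cv2.fitEllipse(k); print((u,v),plane(c,u,v,.182),pt(c,u,v))
```

```text
5.7 [ 0.53930205 -0.25334736  0.1456472 ] [-1.87425358  1.59705342  6.20993438] [-5.73768956e-01  3.88818896e-01 -5.76135203e-02  1.12317584e+00
 -1.42421289e-04  9.62078507e-01]
(252.3145294189453, 291.4399108886719) [ 0.53981467 -0.25228714  0.182     ] [ 0.53984695 -0.25317306  0.18080823]
(252.0093536376953, 257.0799560546875) [ 0.5390996  -0.23562289  0.182     ] [ 0.53910868 -0.23588454  0.18155467]
```

Request:
servo_tool --targets '[{"xyz":[0,0,0],"twist":[0,0,0],"jaw":0},{"xyz":[0,0,0],"twist":[0,0,0],"jaw":0},{"xyz":[0,0,0],"twist":[0,0,0],"jaw":0},{"xyz":[0,0,0],"twist":[0,0,0],"jaw":0},{"xyz":[0,0,-0.0003],"twist":[0,0,-0.1],"jaw":0},{"xyz":[0,0,-0.0003],"twist":[0,0,-0.2],"jaw":0},{"xyz":[0,0,-0.0003],"twist":[0,0,-0.3],"jaw":0},{"xyz":[0,0,-0.0003],"twist":[0,0,-0.3],"jaw":0}]'

```text
clock: 6.42
tcp_pos: [0.5398, -0.2537, 0.1457]
orientation: [0.001, 0.986, 0.168, 0.001]
wrist_force: [0.1, -0.1, 4.0]
finger_gap: 0.0355
```

Request:
servo_tool --targets '[{"xyz":[0,0,0],"twist":[0,0,-0.1],"jaw":0},{"xyz":[0,0,0],"twist":[0,0,-0.2],"jaw":0},{"xyz":[0,0,0],"twist":[0,0,-0.3],"jaw":0},{"xyz":[0,0,0],"twist":[0,0,-0.4],"jaw":0},{"xyz":[0,0,0],"twist":[0,0,-0.5],"jaw":0},{"xyz":[0,0,0],"twist":[0,0,-0.6],"jaw":0},{"xyz":[0,0,0],"twist":[0,0,-0.7],"jaw":0},{"xyz":[0,0,0],"twist":[0,0,-0.8],"jaw":0},{"xyz":[0,0,0],"twist":[0,0,-0.9],"jaw":0},{"xyz":[0,0,0],"twist":[0,0,-0.99],"jaw":0},{"xyz":[0,0,0],"twist":[0,0,-0.99],"jaw":0},{"xyz":[0,0,0],"twist":[0,0,-0.99],"jaw":0}]'

```text
clock: 7.42
tcp_pos: [0.5392, -0.2531, 0.1444]
orientation: [-0.0, 0.79, 0.613, 0.0]
wrist_force: [0.1, 0.3, -2.0]
finger_gap: 0.0355
```

Run:
```python
from h import *
s=env.get_state();print(s["clock"],s["tcp_pos"],s["wrist_force"],s["ft_torque"],s["joint_pos"])
x=rot(s["orientation"]).as_matrix()[:,0];print("jaw yaw",np.degrees(np.arctan2(x[1],x[0])))
c=cam("wrist"); a=cam("scene"); np.save("w8.npy",c,allow_pickle=True)
f=lambda x,y0,y1,x0,x1:cv2.resize(x["color"][y0:y1,x0:x1,::-1],(400,400),interpolation=cv2.INTER_CUBIC)
cv2.imwrite("pics/8.png",np.hstack([f(a,110,210,95,195),f(c,180,384,154,358)]))
hsv=cv2.cvtColor(c["color"],cv2.COLOR_RGB2HSV)
m=cv2.inRange(hsv,(5,150,60),(25,255,255))
for k in cv2.findContours(m,cv2.RETR_EXTERNAL,cv2.CHAIN_APPROX_NONE)[0]:
    if len(k)>100:
        (u,v),ax,an=cv2.fitEllipse(k); print((u,v),plane(c,u,v,.182),pt(c,u,v))
```

```text
7.4167 [ 0.53915887 -0.25310743  0.14439036] [ 0.094851    0.27655258 -1.95726279] [ 0.03281764  0.00272716 -0.00477638] [-5.73799906e-01  3.90340637e-01 -5.85253030e-02  1.12227090e+00
  3.30782492e-04 -3.23659243e-01]
jaw yaw 75.66798981854599
(252.2716522216797, 291.2813415527344) [ 0.53884912 -0.25171104  0.182     ] [ 0.54081358 -0.25221109  0.17926637]
(251.8780517578125, 252.9649658203125) [ 0.52110206 -0.2473476   0.182     ] [ 0.52311957 -0.2478665   0.17833748]
```

View pics/8.png

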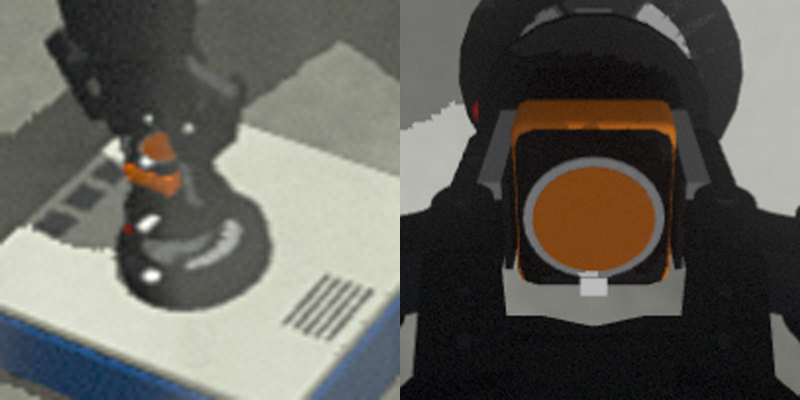

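The upward force is gone and the TCP sank 1 mm, so the lugs are in the slots. The pointer is at about -14° against -12.7° for the white dot. I'll lower the head.

Request:
servo_tool --targets '[{"xyz":[0,0,0.002],"twist":[0,0,0],"jaw":0},{"xyz":[0,0,0.004],"twist":[0,0,0],"jaw":0},{"xyz":[0,0,0.005],"twist":[0,0,0],"jaw":0},{"xyz":[0,0,0.005],"twist":[0,0,0],"jaw":0}]'

```text
clock: 7.85
tcp_pos: [0.539, -0.253, 0.139]
orientation: [-0.0, 0.789, 0.615, -0.0]
wrist_force: [-0.3, 0.4, -1.6]
finger_gap: 0.0354
```

Request:
servo_tool --targets '[{"xyz":[0,0,0.002],"twist":[0,0,0],"jaw":0},{"xyz":[0,0,0.004],"twist":[0,0,0],"jaw":0},{"xyz":[0,0,0.006],"twist":[0,0,0],"jaw":0},{"xyz":[0,0,0.0075],"twist":[0,0,0],"jaw":0},{"xyz":[0,0,0.0075],"twist":[0,0,0],"jaw":0},{"xyz":[0,0,0.0075],"twist":[0,0,0],"jaw":0}]'

```text
clock: 8.35
tcp_pos: [0.5391, -0.2533, 0.132]
orientation: [-0.0, 0.788, 0.615, -0.0]
wrist_force: [0.4, -0.2, -0.6]
finger_gap: 0.0354
```

Request:
servo_tool --targets '[{"xyz":[0,0,0.001],"twist":[0,0,0],"jaw":0},{"xyz":[0,0,0.001],"twist":[0,0,0],"jaw":0},{"xyz":[0,0,0.001],"twist":[0,0,0.1],"jaw":0},{"xyz":[0,0,0.001],"twist":[0,0,0.2],"jaw":0},{"xyz":[0,0,0.001],"twist":[0,0,0.3],"jaw":0},{"xyz":[0,0,0.001],"twist":[0,0,0.4],"jaw":0},{"xyz":[0,0,0.001],"twist":[0,0,0.5],"jaw":0},{"xyz":[0,0,0.001],"twist":[0,0,0.6],"jaw":0},{"xyz":[0,0,0.001],"twist":[0,0,0.6],"jaw":0}]'

```text
clock: 9.1
tcp_pos: [0.5393, -0.2533, 0.1312]
orientation: [0.0, 0.935, 0.353, 0.0]
wrist_force: [-0.2, 0.6, -0.7]
finger_gap: 0.0353
```

Run:
```python
from h import *
s=env.get_state();print(s["clock"],s["tcp_pos"],s["wrist_force"],s["ft_torque"],s["finger_gap"])
x=rot(s["orientation"]).as_matrix()[:,0];print("jaw yaw",np.degrees(np.arctan2(x[1],x[0])))
```

```text
9.1 [ 0.53927133 -0.25331285  0.13119859] [-0.22552164  0.64541422 -0.72092642] [-0.01649574 -0.01193437  0.01472022] 0.035332641872332295
jaw yaw 41.39720542307933
```

Turning freely under the ledges, with no load. I'll continue to the red dot.

Request:
servo_tool --targets '[{"xyz":[0,0,0],"twist":[0,0,0.1],"jaw":0},{"xyz":[0,0,0],"twist":[0,0,0.2],"jaw":0},{"xyz":[0,0,0],"twist":[0,0,0.3],"jaw":0},{"xyz":[0,0,0],"twist":[0,0,0.4],"jaw":0},{"xyz":[0,0,0],"twist":[0,0,0.5],"jaw":0},{"xyz":[0,0,0],"twist":[0,0,0.6],"jaw":0},{"xyz":[0,0,0],"twist":[0,0,0.65],"jaw":0},{"xyz":[0,0,0],"twist":[0,0,0.67],"jaw":0},{"xyz":[0,0,0],"twist":[0,0,0.67],"jaw":0},{"xyz":[0,0,0],"twist":[0,0,0.67],"jaw":0},{"xyz":[0,0,0],"twist":[0,0,0.67],"jaw":0}]'

```text
clock: 10.02
tcp_pos: [0.5394, -0.2533, 0.1312]
orientation: [0.0, 1.0, 0.028, 0.0]
wrist_force: [-0.5, 1.0, -1.3]
finger_gap: 0.0352
```

Run:
```python
from h import *
s=env.get_state();print(s["clock"],s["tcp_pos"],s["wrist_force"],s["ft_torque"],s["finger_gap"])
x=rot(s["orientation"]).as_matrix()[:,0];print("jaw yaw",np.degrees(np.arctan2(x[1],x[0])))
```

```text
10.0167 [ 0.53941436 -0.25327987  0.13118921] [-0.51690626  1.02597731 -1.29833065] [-0.00334604 -0.15458703  0.24227481] 0.035194361626334714
jaw yaw 3.2627131793361372
```

Pointer is at about -87° and torque has risen to 0.24 N m, so it's at the stop. Now release and retreat.

Request:
servo_tool --targets '[{"xyz":[0,0,0],"twist":[0,0,0],"jaw":0.6},{"xyz":[0,0,0],"twist":[0,0,0],"jaw":1},{"xyz":[0,0,0],"twist":[0,0,0],"jaw":1},{"xyz":[0,0,0],"twist":[0,0,0],"jaw":1},{"xyz":[0,0,0],"twist":[0,0,0],"jaw":1},{"xyz":[0,0,0],"twist":[0,0,0],"jaw":1},{"xyz":[0,0,-0.02],"twist":[0,0,0],"jaw":1},{"xyz":[0,0,-0.06],"twist":[0,0,0],"jaw":1},{"xyz":[0,0,-0.1],"twist":[0,0,0],"jaw":1},{"xyz":[0,0,-0.13],"twist":[0,0,0],"jaw":1},{"xyz":[0,0,-0.13],"twist":[0,0,0],"jaw":1},{"xyz":[0,0,-0.13],"twist":[0,0,0],"jaw":1}]'

```text
clock: 11.02
tcp_pos: [0.5404, -0.254, 0.2638]
orientation: [0.002, 1.0, 0.028, 0.002]
wrist_force: [-0.8, 0.9, -0.4]
finger_gap: 0.0852
```

Run:
```python
from h import *
s=env.get_state();print(s["clock"],s["tcp_pos"],s["wrist_force"],s["finger_gap"])
c=cam("wrist"); a=cam("scene")
f=lambda x,y0,y1,x0,x1:cv2.resize(x["color"][y0:y1,x0:x1,::-1],(400,400),interpolation=cv2.INTER_CUBIC)
cv2.imwrite("pics/9.png",np.hstack([f(a,110,210,95,195),f(c,80,284,154,358)]))
hsv=cv2.cvtColor(c["color"],cv2.COLOR_RGB2HSV)
m=cv2.inRange(hsv,(5,150,60),(25,255,255))
for k in cv2.findContours(m,cv2.RETR_EXTERNAL,cv2.CHAIN_APPROX_NONE)[0]:
    if len(k)>40:
        (u,v),ax,an=cv2.fitEllipse(k); print((u,v),plane(c,u,v,.165),pt(c,u,v))
```

```text
11.0167 [ 0.5404078  -0.25400501  0.26383116] [-0.82990599  0.94169666 -0.360778  ] 0.08522122410978009
(250.46156311035156, 191.79544067382812) [ 0.53976448 -0.25237789  0.165     ] [ 0.53974446 -0.25196451  0.1662635 ]
(249.87017822265625, 190.11468505859375) [ 0.53917622 -0.25088898  0.165     ] [ 0.53917745 -0.2509183   0.16490867]
```

View pics/9.png

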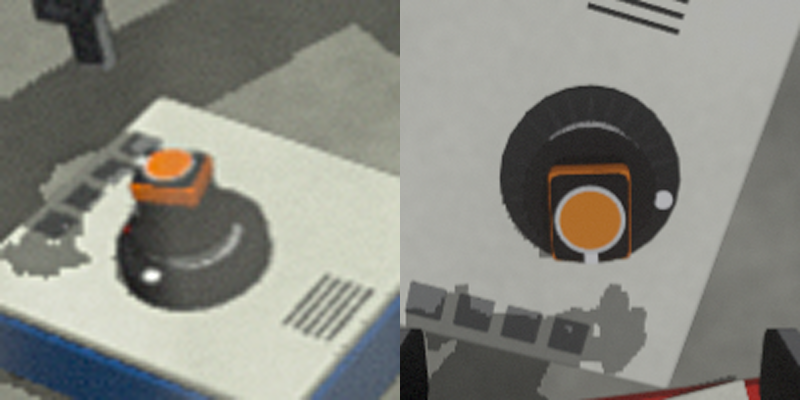

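The head is upright in the collar. Its top is at z = 0.165, so the underside is 16 mm down. The pointer is about 75° clockwise of the white dot, and the gripper is clear.

```bash
python3 -c "
from workcell import env; print(env.hand_in())"
```

```text
the job is handed in; nothing more can be done
None
```

The amber filter head is fitted in the collar and locked at the red dot, and I've handed the job in. It took about 11 s of the 48 s allowed, and no verdict was reported.

I gripped the head in the rack and stood it on the collar at the red dot, with about 6 N of contact for over 0.2 s. I then turned it counterclockwise to the white dot, where the contact force vanished and it began to sink. From there I lowered it about 14 mm and turned it clockwise to the stop, where torque rose to 0.24 N m, then released it and lifted away.

**Last checks:**
- **Depth:** the top of the head is at z ≈ 0.165 m, so its underside is about 16 mm below the collar's top.
- **Pointer:** it stands at about -87°. I measured the red dot at -88°, though the final pictures mostly hide the dot.
- **Centring:** the head is at about (0.539, -0.252). The scene camera puts the collar's axis at (0.538, -0.252) and the wrist camera at about (0.541, -0.251). That disagreement is about 4 mm in x and 1 mm in y; I aimed between them, well inside the 10 mm allowed.
- **Gripper:** it is open and about 100 mm above the head.
- **Green and blue heads:** I didn't touch them, but I didn't measure their positions again at the end.

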